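# Set a sine plate and seat a tapered part on it

## Robot

A 6-joint arm with a two-finger parallel gripper is mounted at the origin on a cart in front of the work surface, level with it; the furniture and walls round the work are solid. World frame = base frame: x ahead of the robot, y to its left, z up, the work surface at z = 0. Lengths are in mm, angles in rad, forces in N, time in s.
With the tool pointing down it reaches from about 300 to 775 mm from the base axis. Payload 14.6 kg.
Tool frame: the origin (TCP) lies at the centre of the arm's flange, where the gripper is bolted on; the fingertips stand 199 mm ahead of it and the grasp point (between the pads) lies 180 mm ahead of it; z points along the fingers, y is the line along which they close (so a half turn about z gives the same grasp; the last joint's range is limited). The gripper opens to 94 mm and grips with 3 to 60 N. Pads are 16 mm wide; open, the fingers measure 119 mm over their backs; the gripper's body (75 mm by 177 mm) begins 78 mm behind the grasp point.
Start: joints at [-1.297, 0.3, 1.521, -0, 1.321, -0.067], TCP at [183.826, -518.362, 404.646] pointing down, gripper open.
Joint ranges: [-3.03, 3.03], [-0.79, 2.21], [0.23, 2.52], [-1.04, 4.18], [0, 3.07], [-2.55, 2.55]. Speed limits (rad/s): [2.22, 2.22, 2.57, 3.14, 3.14, 3.14].

## Interface

Orientations are given as [roll, pitch, yaw] about the fixed x, y, z axes, in that order (R = Rz(yaw) Ry(pitch) Rx(roll)).
In Python, from cell import manip, optics, workorder gives the robot as it stands.
- The arm moves only by the tool step_arm, never from a script. Its argument "increments" is a list that holds one entry, the list of rows, each a list of 7 numbers: the turn, a rotation vector about the tool's x, y, z as a fraction of full scale, then the shift along the tool's x, y, z as a fraction of full scale, then the closure, from -1 (fully open) to 1 (shut). In form: [[[wx, wy, wz, tx, ty, tz, fingers], ...]]. A call has 1 to 5 rows; each row shifts and turns the commanded pose from where the row before left it, along the tool's axes as they then stand; what a row does not reach is not made up. Full scale, the value 1, is 40 mm for a shift and 45 degrees for a turn. A row lasts 1/10 s, in which the tool goes at most 50 mm and 8.59 degrees, less where a joint would pass 70% of its speed; a pose out of reach is approached as far as the arm can. A call with a number of a shift or a turn outside -1 to 1 is refused whole. A call with a gripper value outside its range is refused whole. The fingers move at their own pace and stop on an object; "newtons" is the grip in N (left out, the last holds). Time passes only in rows, so rows that do not move let the fingers close. It gives the time, the measured TCP pose, the force, the opening and the grip force at its end, in the units of the state.
- manip.read_state(): the state, without advancing time (a new reading comes with each control period).
- optics.camera(name): name is "scene" or "top" or "wrist"; returns a dict with "frame" (420x560x3 uint8, red, green, blue), "range_z" (420x560 float32, mm along the optical axis (not along the pixel's ray), 0 where there is no reading), "mtx" (3x3 intrinsics, pixels), "distortion" ([k1, k2, p1, p2, k3] as OpenCV has them; the pictures are not rectified), "cam_to_world" (4x4, takes a point from camera to world coordinates). Camera axes: x right, y down, z forward; pixel columns grow to the right and rows downward; lengths in mm; the calibration is good to about 2 mm. A picture is of the moment at which its call begins.
- workorder.sign_off(): hands the job in; it is judged then, once.
The state is a dict: "clock": time; "joints": joint angles; "qd": joint speeds; "effort": joint torques, N m; "eef_pos": TCP position; "eef_rot": TCP orientation; "wrist_force": force on the tool from outside, world axes, zero at the start; "moment": the same for the moment, N m; "finger_gap": finger opening in mm; "finger_force": force on a finger pad.
Only numpy, scipy, OpenCV 4.12 (cv2) and the standard library are available. Lean on these libraries where they do the work, as an engineer would, in place of code of your own. Each camera call takes 0.05 s, during which the arm holds its last target. There are 200 camera calls.

## Task

Set up the sine plate to check the tapered part lying on it: raise the stop end of the plate, set the taller of the two setting blocks on the landing of the base and slide it fully home, flat and straight, against the shoulder under the roller, and lower the plate until its roller rests on the block. Then push the tapered part up the slope, without lifting it off the plate, until its thin end rests square against the end stop. Leave the shorter block and the other things on the bench where they are.

Things in the scene. Friction and masses are not known exactly. Their poses are not given: they have to be found in the camera images.
- sine_base: fixed base of the 200 mm sine plate: dark steel slab 325 x 112 mm, 16 mm thick, the hinged plate over most of it. Origin: centre of its underside, on the bench. x runs along it from the hinge end (hinge axis at x = -137 mm) to the open landing at the other end, z up. The shoulder, a bar 8 mm high across the base under the plate, has its stop face (toward the landing) at x = +29.5 mm
- landing (a point): middle of the top of the landing, the open ground strip of the base beyond the plate's stop end, 80 mm long (x) x 88 mm wide, 16 mm above the bench; axes as for sine_base
- sine_plate (a joint): angle of the hinged plate in rad: 0 flat, grows as the stop end is raised, up to 0.35. A friction lock holds it where it is left (drag 1.25 N m): at the end stop it takes 8 to 12 N to lift, 1 to 5 N to press down. A 20 mm roller sits under each end, 200 mm apart; one is the hinge, the other, near the end stop, touches the base at 0; the gap under it is 200 mm x sin(angle)
- sine_hinge (a point): middle of the plate's hinge axis, 26 mm above the bench; turns with the plate: x along it toward the end stop, z normal to its top face, which is at z = +18 mm. The plate reaches x = -15 to +214, y = -45 to +45 mm. A side fence 8 mm high, 6 mm thick runs along y = -41.5 mm, the side away from the robot; outside it, near the hinge, are a locking quadrant and knob, lower than the fence
- stop_foot (a point): middle of the line where the inner face of the end stop (toward the hinge) meets the plate's top; axes as for sine_hinge. The end stop is an upright steel bar across the free end of the plate, 90 mm long, 10 mm thick, 20 mm high
- stop_top (a point): middle of the top of the end stop; axes as for sine_hinge. The bar can be pinched across its 10 mm thickness
- block_home (a point): where the centre of the taller block is when fully home: under the roller, against the shoulder, its length along the base, 31 mm above the bench; axes as for sine_base
- tall_block_mid (a point): centre of the taller setting block: ground steel, 60 mm long (x) x 36 mm wide (y) x 30 mm high, about 0.45 kg, two dark holes in its top
- short_block_mid (a point): centre of the shorter setting block, 60 x 36 x 16 mm, otherwise alike; the two may stand in either place
- tall_block: the taller setting block; origin at the centre of its underside
- wedge: tapered aluminium part, 90 mm long (x), 44 mm wide (y), about 0.3 kg, lying loose on the low part of the plate; thick end (36 mm high) toward the hinge, thin end, the nose (22 mm), toward the end stop. Origin: centre of its underside
- wedge_nose (a point): middle of the lower edge of the wedge's nose face; x points ahead out of the nose
- wedge_back (a point): centre of the wedge's upright thick end face (44 mm wide, 36 mm high), 18 mm above the plate, the face to push on; x points toward the nose
- notepad: blue notepad, 105 x 74 x 11 mm, at the back left; bystander
- v_block_1: ground steel V-block, 40 x 44 x 34 mm, behind the sine plate; bystander
- screwdriver: red-handled screwdriver, 188 mm, lying to the right of the sine plate; bystander
- spacer_1: turned steel spacer ring, 32 mm across, 13 mm high, back left; bystander
- slip_gauge_0: slip gauge, 20 x 35 x 10 mm, lying flat between the setting blocks; bystander
- deburr_tool: blue deburring tool, 147 mm long, lying behind the sine plate; bystander
- bench_brush: bench brush with a wooden handle, 138 mm, lying at the back; bystander
- plug_gauge_0: black-handled plug gauge, 112 mm, lying to the right; bystander

How it is judged:
By the outcome, as a careful person would: the job done as asked, in the order asked, and still so for the second after the job is handed in, with the robot touching nothing.
It also fails if it takes over 70 s, if anything falls off the work surface, if the arm or the gripper's body presses on something with over 40 N, if the wrist force passes 120 N, or if a joint passes its speed limit or range.

## Working session

There is one attempt and no reset: what is moved stays moved. The work goes in short steps, Python scripts to look and compute and a tool call to move; the robot and the scene stay as the last step left them, time stands still between calls to the robot, and variables do not carry over. Pictures are saved under pics/ and viewed, at most 11 in all, crops included, and the job is handed in when it is done.

Besides the shell and the picture viewer there is one more tool, called after "Request:" as a command line: name --argument value ..., lists and objects as JSON in quotes. step_arm: Moves the arm, as the interface text tells. Its arguments: {"type":"object","properties":{"increments":{"type":"array","items":{"type":"array","items":{"type":"array","items":{"type":"number"}}}},"newtons":{"type":"number"}},"required":["increments"]}

```bash
ls; mkdir -p pics; cat > h.py <<'E'
import numpy as np, cv2
from cell import manip, optics, workorder
from scipy.spatial.transform import Rotation as R
def shot(n,save=None):
    c=optics.camera(n)
    if save: cv2.imwrite('pics/'+save,c['frame'][:,:,::-1])
    return c
def pts(c):
    """world point per pixel from range"""
    h,w=c['range_z'].shape
    u,v=np.meshgrid(np.arange(w),np.arange(h))
    p=cv2.undistortPoints(np.stack([u,v],-1).reshape(-1,1,2).astype(float),c['mtx'],c['distortion']).reshape(h,w,2)
    z=c['range_z'].astype(float)
    P=np.stack([p[...,0]*z,p[...,1]*z,z],-1)
    T=c['cam_to_world']
    return P@T[:3,:3].T+T[:3,3]
def ray(c,u,v,z):
    p=cv2.undistortPoints(np.array([[[u,v]]],float),c['mtx'],c['distortion']).ravel()
    T=c['cam_to_world'];d=T[:3,:3]@[p[0],p[1],1];o=T[:3,3]
    return o+d*(z-o[2])/d[2]
E
python3 - <<'E'
from h import *
print(manip.read_state())
for n in('scene','top'):
    c=shot(n,n+'0.png');np.savez(n+'0.npz',**c,P=pts(c));print(n,c['cam_to_world'].round(3).tolist(),c['mtx'].tolist(),(c['range_z']>0).mean())
E
```

```text
pics
{'clock': 0.0, 'joints': array([-1.29664003e+00,  3.00479069e-01,  1.52157991e+00, -2.26502810e-05,
        1.32072126e+00, -6.66058959e-02]), 'qd': array([ 4.23051136e-04, -2.03224200e-04,  8.21925862e-04,  5.55873614e-05,
       -1.37440558e-04, -4.73377220e-04]), 'effort': array([ 9.37603181e-04, -5.31809020e+01, -3.52734375e+01,  7.08449632e-02,
        2.43866479e-02, -7.94778293e-05]), 'eef_pos': array([ 183.79690672, -518.34623998,  404.08232293]), 'eef_rot': array([-3.14040624e+00, -5.71512904e-05,  3.40767781e-01]), 'wrist_force': array([ 0.08999719, -0.00642686, -0.11077601]), 'moment': array([ 0.00535496, -0.03721274, -0.04523722]), 'finger_force': 0.0, 'finger_gap': 94.46966414376581}
scene [[-0.735, -0.298, 0.61, -176.246], [-0.678, 0.344, -0.649, 787.541], [-0.017, -0.891, -0.455, 618.28], [0.0, 0.0, 0.0, 1.0]] [[506.51529946439433, 0.0, 286.79633527936227], [0.0, 506.51529946439433, 203.733842367214], [0.0, 0.0, 1.0]] 0.9959821428571428
top [[0.015, -0.995, 0.1, 453.197], [-1.0, -0.017, -0.024, 4.887], [0.026, -0.099, -0.995, 1135.557], [0.0, 0.0, 0.0, 1.0]] [[431.0050893692414, 0.0, 285.93234440167726], [0.0, 431.0050893692414, 204.78246117004198], [0.0, 0.0, 1.0]] 0.9958503401360544
```

View pics/top0.png

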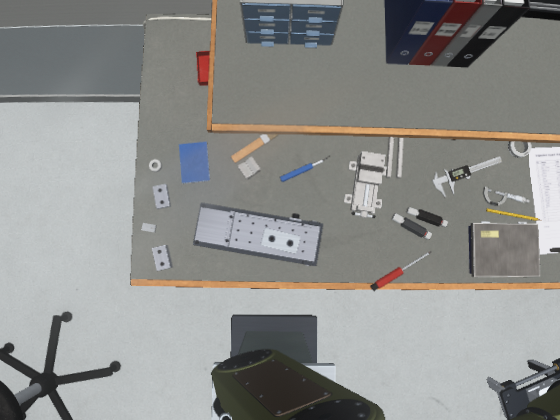

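View pics/scene0.png

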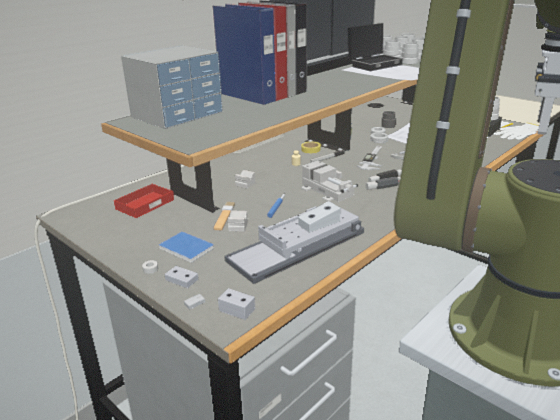

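The top view shows the plate at about (258,235) with its landing at the left end (212,228). The blocks are at (161,257) and (161,195), and the scene view shows the near one is taller. Next I measure.

```bash
python3 - <<'E'
from h import *
d=np.load('top0.npz');P=d['P'];f=d['frame']
H=P[...,2]
def blob(name,sl,lo,hi):
    m=np.zeros(H.shape,bool);m[sl]=((H[sl]>lo)&(H[sl]<hi))
    n,l,s,_=cv2.connectedComponentsWithStats(m.astype(np.uint8))
    i=1+np.argmax(s[1:,4]);q=P[l==i]
    r=cv2.minAreaRect(q[:,:2].astype(np.float32))
    print(name,s[i,4],'h med',np.median(q[:,2]).round(1),'rect',np.round(r[0],1),np.round(r[1],1),round(r[2],2)); print(np.round(cv2.boxPoints(r),1).tolist())
S=np.s_
print('bench',np.median(H[270:280,180:300]))
blob('blkA',S[240:275,145:180],8,60)
blob('blkB',S[180:212,145:180],6,60)
blob('base',S[190:280,185:330],8,120)
blob('plate',S[190:280,185:330],38,120)
blob('wedge',S[190:280,185:330],55,120)
blob('stop',S[190:280,215:245],55,120)
blob('slip',S[215:240,135:165],5,60)
blob('pad',S[135:190,170:215],5,60)
np.set_printoptions(linewidth=220)
print(H[236,190:325].round(0).astype(int))
sc=cv2.resize(f[185:285,130:335],None,fx=3.9,fy=3.9,interpolation=cv2.INTER_CUBIC)
cv2.imwrite('pics/crop.png',sc[:,:,::-1])
E
```

```text
bench 1.8659223353137122
blkA 369 h med 31.7 rect [423.  295.9] [60.3 35. ] 14.76
[[389.3999938964844, 305.1000061035156], [398.29998779296875, 271.29998779296875], [456.6000061035156, 286.70001220703125], [447.70001220703125, 320.5]]
blkB 322 h med 17.9 rect [583.9 305.6] [61.5 35.3] 13.38
[[549.9000244140625, 315.70001220703125], [558.0999755859375, 281.29998779296875], [617.9000244140625, 295.5], [609.7000122070312, 329.8999938964844]]
base 5432 h med 44.3 rect [494.6  48.7] [323.9 124.5] 80.73
[[407.0, -101.0999984741211], [529.9000244140625, -121.19999694824219], [582.0999755859375, 198.5], [459.20001220703125, 218.5]]
plate 3287 h med 46.9 rect [483.1  12. ] [226.8 111.4] 81.07
[[410.5, -91.4000015258789], [520.5999755859375, -108.5999984741211], [555.7999877929688, 115.4000015258789], [445.70001220703125, 132.6999969482422]]
wedge 661 h med 75.1 rect [472.1  -6.9] [89.8 44. ] 76.87
[[440.5, -45.70000076293945], [483.29998779296875, -55.70000076293945], [503.79998779296875, 31.799999237060547], [460.8999938964844, 41.79999923706055]]
stop 162 h med 65.5 rect [500.3 118.8] [10.7
[... 264 characters left out ...]
1000061035156], [516.9000244140625, 355.1000061035156], [494.79998779296875, 358.6000061035156]]
pad 1099 h med 12.8 rect [675.3 221.6] [115.3  79.5] 8.2
[[612.5999755859375, 252.6999969482422], [623.9000244140625, 174.0], [738.0, 190.39999389648438], [726.7000122070312, 269.20001220703125]]
[ 4  3 -2 -1 15 19 17 20 16 15 17 20 14 19 17 17 19 21 14 15 20 17 18 19 16 17 17 20 22 18 18 15 17 19 20 17 65 67 64 65 56 48 47 48 50 48 43 45 43 43 43 44 46 45 47 49 47 50 44 49 46 45 46 43 45 43 42 46 44 51 44 46 68
 70 69 73 69 71 68 74 72 72 71 78 72 69 75 71 73 74 74 74 77 74 75 77 79 77 76 74 77 76 77 80 80 80 76 80 82 78 45 47 44 44 46 42 44 48 44 44 45 44 44 46 44 46 45 47 18 18 18  3  2  2  2]
```

View pics/crop.png

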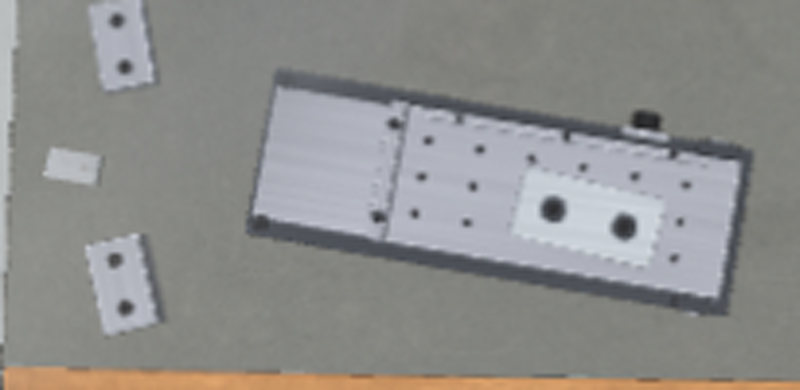

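The crop shows the stop at about (385,170), the wedge at (590,215) turned roughly 4° from the plate, and the taller block at (122,283). Measured sizes match those given: the block is 30 mm high and the wedge 90×44 mm. The base yaw is about 80.7° with its centre near (488.6, 48.7).

I'll add a helper that works out move sizes.

```bash
cat >> h.py <<'E'
PSI=np.radians(80.7); BC=np.array([488.6,48.7])
def b2w(x,y=0.):
    c,s=np.cos(PSI),np.sin(PSI); return BC+[c*x-s*y,s*x+c*y]
def plan(pos,rpy,frm=None):
    """turn in tool units, then the shift in units along the tool axes before and after the turn"""
    s=manip.read_state()
    R0=R.from_euler('xyz',s['eef_rot']); p0=np.array(s['eef_pos'])
    R1=R.from_euler('xyz',rpy); d=np.array(pos)-p0
    print('at',p0.round(1),np.round(s['eef_rot'],3),'turn',((R0.inv()*R1).as_rotvec()/(np.pi/4)).round(3),'shift pre',(R0.inv().apply(d)/40).round(3),'shift post',(R1.inv().apply(d)/40).round(3))
E
python3 - <<'E'
from h import *
plan([500.3,118.8,330],[np.pi,0,-.162])
print(b2w(72),b2w(59.5),b2w(122.5))
E
```

```text
at [ 183.8 -518.3  404.1] [-3.141 -0.     0.341] turn [-0.001  0.     0.64 ] shift pre [ 12.781 -12.366   1.867] shift post [  5.24  -16.996   1.853]
[500.23547512 119.75361158] [498.21542736 107.41791513] [508.39646809 169.58982526]
```

Request:
step_arm --increments '[[[0,0,0.16,0,0,0,-1],[0,0,0.16,0,0,0,-1],[0,0,0.16,0,0,0,-1],[0,0,0.16,0,0,0,-1],[0,0,0,0,0,0,-1]]]'

```text
clock: 0.6
eef_pos: [183.8, -518.4, 404.3]
eef_rot: [-3.141, 0.0, -0.164]
wrist_force: [-0.3, -0.1, -0.5]
finger_gap: 94.0
finger_force: 0.0
```

Request:
step_arm --increments '[[[0,0,0,0.262,-0.85,0.09,-1],[0,0,0,0.262,-0.85,0.09,-1],[0,0,0,0.262,-0.85,0.09,-1],[0,0,0,0.262,-0.85,0.09,-1],[0,0,0,0.262,-0.85,0.09,-1]]]'

```text
clock: 1.1
eef_pos: [263.3, -357.7, 386.4]
eef_rot: [-3.141, 0.0, -0.158]
wrist_force: [0.2, -0.4, 0.1]
finger_gap: 94.2
finger_force: 0.0
```

Request:
step_arm --increments '[[[0,0,0,0.262,-0.85,0.09,-1],[0,0,0,0.262,-0.85,0.09,-1],[0,0,0,0.262,-0.85,0.09,-1],[0,0,0,0.262,-0.85,0.09,-1],[0,0,0,0.262,-0.85,0.09,-1]]]'

```text
clock: 1.6
eef_pos: [342.3, -198.3, 368.6]
eef_rot: [3.142, -0.0, -0.158]
wrist_force: [0.3, -1.6, -0.1]
finger_gap: 93.8
finger_force: 0.0
```

Request:
step_arm --increments '[[[0,0,0,0.262,-0.85,0.09,-1],[0,0,0,0.262,-0.85,0.09,-1],[0,0,0,0.262,-0.85,0.09,-1],[0,0,0,0.262,-0.85,0.09,-1],[0,0,0,0.262,-0.85,0.09,-1]]]'

```text
clock: 2.1
eef_pos: [421.5, -38.9, 350.5]
eef_rot: [3.142, -0.0, -0.157]
wrist_force: [-0.0, -0.5, -0.1]
finger_gap: 94.3
finger_force: 0.0
```

Request:
step_arm --increments '[[[0,0,0,0.262,-0.85,0.09,-1],[0,0,0,0.262,-0.85,0.09,-1],[0,0,0,0.262,-0.85,0.09,-1],[0,0,0,0.262,-0.85,0.09,-1],[0,0,0,0,0,0,-1]]]'

```text
clock: 2.6
eef_pos: [485.3, 89.8, 335.5]
eef_rot: [-3.141, 0.001, -0.155]
wrist_force: [-0.4, 0.1, 0.2]
finger_gap: 93.9
finger_force: 0.0
```

```bash
python3 - <<'E'
from h import *
plan([500.3,118.8,330],[np.pi,0,-.162])
c=shot('wrist','w1.png');np.savez('w1.npz',**c,P=pts(c));print(c['cam_to_world'].round(2).tolist())
E
```

```text
at [485.3  89.8 335.5] [-3.141e+00  1.000e-03 -1.550e-01] turn [-0.     0.001  0.009] shift pre [ 0.26  -0.774  0.138] shift post [ 0.254 -0.776  0.138]
[[-0.15, -0.95, -0.26, 561.23], [-0.99, 0.15, 0.04, 78.27], [0.0, 0.26, -0.96, 315.52], [0.0, 0.0, 0.0, 1.0]]
```

View pics/w1.png

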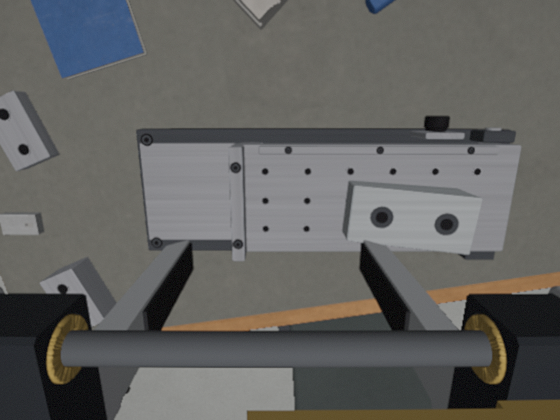

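The wrist view shows the stop bar at (238,203), the landing at (190,198), the wedge at (412,217) and the tall block at (80,290). I'll refine the poses from this closer view.

```bash
python3 - <<'E'
from h import *
d=np.load('w1.npz');P=d['P'];H=P[...,2]
def blob(name,sl,lo,hi):
    m=np.zeros(H.shape,np.uint8);m[sl]=((H[sl]>lo)&(H[sl]<hi))
    n,l,s,_=cv2.connectedComponentsWithStats(m)
    i=1+np.argmax(s[1:,4]);q=P[l==i]
    r=cv2.minAreaRect(q[:,:2].astype(np.float32))
    print(name,s[i,4],'h',np.median(q[:,2]).round(1),'rect',np.round(r[0],1),np.round(r[1],1),round(r[2],2), np.round(cv2.boxPoints(r),1).tolist())
S=np.s_
print('bench',np.median(H[60:110,200:400]))
blob('stop',S[120:270,220:255],54,72)
blob('landing',S[120:250,130:232],8,25)
blob('tall',S[250:300,30:100],22,40)
blob('wedge',S[160:260,340:500],58,100)
q=P[170:235,160:220].reshape(-1,3);print('landing h',np.median(q[:,2]))
# base far edge slab line via image corners
for u,v,z in[(138,130,16),(149,249,16),(232,148,64),(243,148,64),(233,261,64),(244,261,64),(347,238,62),(357,183,62)]:print((u,v,z),ray(d,u,v,z).round(1))
E
```

```text
bench 0.06110061182172899
stop 1619 h 64.0 rect [499.6 118.3] [10.3 89.4] 81.07 [[454.6000061035156, 120.19999694824219], [543.0, 106.30000305175781], [544.5, 116.4000015258789], [456.20001220703125, 130.3000030517578]]
landing 10480 h 16.2 rect [507.9 167.1] [ 82.7 110.8] 81.06 [[446.70001220703125, 134.8000030517578], [556.0999755859375, 117.5999984741211], [569.0, 199.3000030517578], [459.6000061035156, 216.5]]
tall 1040 h 29.5 rect [433.9 296. ] [39.2 37.9] 14.58 [[410.1000061035156, 309.3999938964844], [419.70001220703125, 272.70001220703125], [457.6000061035156, 282.6000061035156], [448.0, 319.29998779296875]]
wedge 7706 h 73.0 rect [471.4  -9.7] [90.7 44.5] 77.05 [[439.5, -48.900001525878906], [482.8999938964844, -58.79999923706055], [503.20001220703125, 29.5], [459.79998779296875, 39.5]]
landing h 16.2872184125726
(138, 130, 16) [567.1 196.5  16. ]
(149, 249, 16) [459.6 214.3  16. ]
(232, 148, 64) [543.1 113.2  64. ]
(243, 148, 64) [541.9 105.3  64. ]
(233, 261, 64) [455.8 129.   64. ]
(244, 261, 64) [454.4 120.4  64. ]
(347, 238, 62) [460.4  37.3  62. ]
(357, 183, 62) [502.9  25.5  62. ]
```

```bash
sed -i 's/^PSI=.*/PSI=np.radians(81.05); BC=np.array([488.7,47.3])/' h.py
```

Request:
step_arm --increments '[[[0,0,0,0.12,-0.38,0.3,-1],[0,0,0,0.123,-0.38,0.3,-1],[0,0,0,0,0,0.5,-1],[0,0,0,0,0,0.5,-1],[0,0,0,0,0,0.3,-1]]]'

```text
clock: 3.15
eef_pos: [498.5, 114.7, 259.0]
eef_rot: [3.141, 0.001, -0.16]
wrist_force: [0.2, 1.2, 1.0]
finger_gap: 93.9
finger_force: 0.0
```

Request:
step_arm --increments '[[[0,0,0,0,0,0.2,-1],[0,0,0,0,0,0.1,-1],[0,0,0,0,0,0,-0.3],[0,0,0,0,0,0,0],[0,0,0,0,0,0,0.3]]]' --newtons 40

```text
clock: 3.65
eef_pos: [499.1, 115.5, 248.9]
eef_rot: [-3.141, -0.001, -0.162]
wrist_force: [-0.9, 0.1, 0.4]
finger_gap: 73.6
finger_force: 0.0
```

Request:
step_arm --increments '[[[0,0,0,0,0,0,1],[0,0,0,0,0,0,1],[0,0,0,0,0,0,1],[0,0,0,0,0,0,1],[0,0,0,0,0,0,1]]]'

```text
clock: 4.15
eef_pos: [498.9, 115.5, 248.3]
eef_rot: [-3.142, -0.0, -0.162]
wrist_force: [-0.8, -0.5, -0.3]
finger_gap: 33.4
finger_force: 0.0
```

Request:
step_arm --increments '[[[0,0,0,0.01,-0.07,0,1],[0,0,0,0,0,0,1],[0,0,0,0,0,0,1],[0,0,0,0,0,0,1],[0,0,0,0,0,0,1]]]'

```text
clock: 4.65
eef_pos: [499.8, 118.0, 248.2]
eef_rot: [3.141, 0.0, -0.162]
wrist_force: [-0.3, -4.1, 0.8]
finger_gap: 10.0
finger_force: 40.0
```

Request:
step_arm --increments '[[[0.0255,0,0,0,0.112,-0.103,1],[0.0255,0,0,0,0.112,-0.103,1],[0.0255,0,0,0,0.112,-0.103,1],[0.0255,0,0,0,0.112,-0.103,1],[0.0255,0,0,0,0.112,-0.103,1]]]'

```text
clock: 5.15
eef_pos: [496.0, 95.0, 267.4]
eef_rot: [-3.041, 0.0, -0.162]
wrist_force: [3.9, -1.9, -10.2]
finger_gap: 9.4
finger_force: 40.0
```

Request:
step_arm --increments '[[[0.0255,0,0,0,0.112,-0.103,1],[0.0255,0,0,0,0.112,-0.103,1],[0.0255,0,0,0,0.112,-0.103,1],[0.0255,0,0,0,0.112,-0.103,1],[0.0255,0,0,0,0.112,-0.103,1]]]'

```text
clock: 5.65
eef_pos: [492.0, 70.3, 284.7]
eef_rot: [-2.941, -0.0, -0.162]
wrist_force: [4.6, -1.3, -10.6]
finger_gap: 9.5
finger_force: 40.0
```

Request:
step_arm --increments '[[[0,0,0,0,0,0,1],[0,0,0,0,0,0,1]]]'

```text
clock: 5.85
eef_pos: [492.0, 70.4, 285.2]
eef_rot: [-2.942, -0.0, -0.162]
wrist_force: [-0.8, -7.0, -2.0]
finger_gap: 9.7
finger_force: 40.0
```

Request:
step_arm --increments '[[[0,0,0,0,0,0,-0.4],[0,0,0,0,0,0,-0.4],[0,0,0,0,0,0,-0.4],[0,0,0,0,0,0,-0.4],[0,0,0,0,0,0,-0.4]]]'

```text
clock: 6.35
eef_pos: [492.0, 70.7, 285.2]
eef_rot: [-2.941, -0.0, -0.162]
wrist_force: [-0.1, -0.4, 0.2]
finger_gap: 46.2
finger_force: 0.0
```

Request:
step_arm --increments '[[[0,0,0,0,0,-0.3,-0.6],[0,0,0,0,0,-0.5,-1],[0,0,0,0,0,-0.6,-1],[0,0,0,0,0,-0.6,-1],[0,0,0,0,0,0,-1]]]'

```text
clock: 6.85
eef_pos: [489.6, 54.5, 367.2]
eef_rot: [-2.94, -0.005, -0.162]
wrist_force: [0.3, 0.9, -0.4]
finger_gap: 85.9
finger_force: 0.0
```

```bash
python3 - <<'E'
from h import *
plan([423,295,340],[np.pi,0,.255])
plan([423,295,340],[np.pi,0,-.162])
d=np.load('top0.npz')
c=shot('top');P=pts(c);m=(P[...,2]>85);m[:190]=0;m[280:]=0;m[:,:185]=0;m[:,330:]=0;print(m.sum(),np.abs(c['frame'].astype(int)-d['frame']).sum(2)[190:275,250:330].mean())
E
```

```text
at [489.6  54.5 367.2] [-2.94  -0.005 -0.162] turn [-0.251 -0.06  -0.529] shift pre [-2.619 -5.417  1.784] shift post [-0.095 -6.239  0.68 ]
at [489.6  54.5 367.2] [-2.94  -0.005 -0.162] turn [-0.256 -0.007  0.   ] shift pre [-2.619 -5.417  1.784] shift post [-2.614 -5.666  0.68 ]
6031 88.24308823529412
```

Request:
step_arm --increments '[[[-0.063,-0.015,-0.132,0,0,0,-1],[-0.063,-0.015,-0.132,0,0,0,-1],[-0.063,-0.015,-0.132,0,0,0,-1],[-0.063,-0.015,-0.132,0,0,0,-1],[0,0,0,-0.012,-0.78,0.03,-1]]]'

```text
clock: 7.4
eef_pos: [481.4, 83.9, 361.5]
eef_rot: [3.14, 0.007, 0.256]
wrist_force: [0.6, 0.8, -0.0]
finger_gap: 93.8
finger_force: 0.0
```

Request:
step_arm --increments '[[[0,0,0,-0.012,-0.78,0.03,-1],[0,0,0,-0.012,-0.78,0.03,-1],[0,0,0,-0.012,-0.78,0.03,-1],[0,0,0,-0.012,-0.78,0.03,-1],[0,0,0,-0.012,-0.78,0.03,-1]]]'

```text
clock: 7.9
eef_pos: [438.8, 236.6, 355.6]
eef_rot: [-3.141, 0.007, 0.255]
wrist_force: [1.5, 0.1, 1.3]
finger_gap: 93.9
finger_force: 0.0
```

Request:
step_arm --increments '[[[0,0,0,-0.012,-0.5,0.03,-1],[0,0,0,0,0,0,-1],[0,0,0,0,0,0,-1]]]'

```text
clock: 8.2
eef_pos: [433.8, 254.4, 354.6]
eef_rot: [-3.141, 0.007, 0.256]
wrist_force: [0.3, -0.2, -0.5]
finger_gap: 94.3
finger_force: 0.0
```

```bash
python3 - <<'E'
from h import *
plan([423,295,340],[np.pi,0,.255])
c=shot('wrist','w2.png');np.savez('w2.npz',**c,P=pts(c));P=pts(c);H=P[...,2]
m=((H>22)&(H<40)).astype(np.uint8)
n,l,s,_=cv2.connectedComponentsWithStats(m)
for i in range(1,n):
    if s[i,4]>300:
        q=P[l==i];r=cv2.minAreaRect(q[:,:2].astype(np.float32));print(s[i],np.median(q[:,2]).round(1),np.round(r[0],1),np.round(r[1],1),round(r[2],2))
E
```

```text
at [433.8 254.4 354.6] [-3.141  0.007  0.256] turn [-0.     0.008  0.001] shift pre [-0.003 -1.05   0.366] shift post [-0.007 -1.05   0.366]
[535   0  25  27 533] 33.3 [641.3  80.5] [19.5 20.6] 15.78
[ 211  166   41   65 2492] 30.1 [423.5 294. ] [59.9 35.4] 14.92
```

View pics/w2.png

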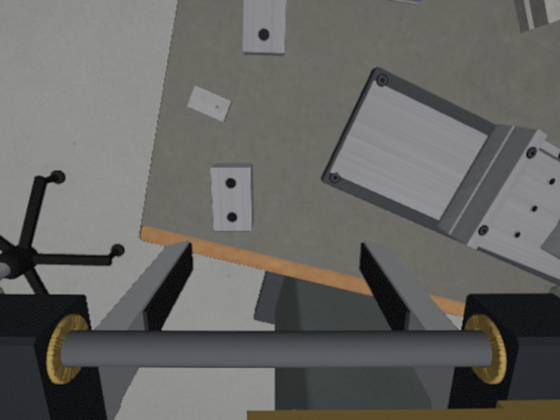

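The wrist view shows the tall block at (232,198), with the plate raised at the right. The measured block centre is (423.5, 294), yaw 14.9°, top at 30 mm.

Request:
step_arm --increments '[[[0,0.008,-0.005,0,-0.51,0.3,-1],[0,0,0,0,-0.51,0.3,-1],[0,0,0,0,0,0.7,-1],[0,0,0,0,0,0.7,-1],[0,0,0,0,0,0.6,-1]]]'

```text
clock: 8.75
eef_pos: [423.8, 293.1, 250.0]
eef_rot: [-3.141, -0.0, 0.258]
wrist_force: [-0.2, -0.0, 0.4]
finger_gap: 93.8
finger_force: 0.0
```

Request:
step_arm --increments '[[[0,0,0,0,0,0.5,-1],[0,0,0,0,0,0.3,-1],[0,0,0,0,0,0.22,-1],[0,0,0,0,0,0,-1],[0,0,0,0,0,0,-0.5]]]' --newtons 25

```text
clock: 9.25
eef_pos: [423.9, 294.1, 211.2]
eef_rot: [-3.141, -0.002, 0.258]
wrist_force: [-0.1, -0.7, 0.4]
finger_gap: 89.4
finger_force: 0.0
```

Request:
step_arm --increments '[[[0,0,0,0,0,0.1,0],[0,0,0,0,0,0,0.2],[0,0,0,0,0,0,0.5],[0,0,0,0,0,0,1],[0,0,0,0,0,0,1]]]'

```text
clock: 9.75
eef_pos: [423.6, 294.2, 206.7]
eef_rot: [-3.141, -0.001, 0.259]
wrist_force: [-0.1, -0.5, 0.6]
finger_gap: 49.3
finger_force: 0.0
```

Request:
step_arm --increments '[[[0,0,0,0,0,0,1],[0,0,0,0,0,0,1],[0,0,0,0,0,0,1],[0,0,0,0,0,0,1]]]'

```text
clock: 10.15
eef_pos: [423.6, 294.1, 206.6]
eef_rot: [-3.141, -0.001, 0.259]
wrist_force: [-0.3, 0.2, 0.8]
finger_gap: 35.7
finger_force: 25.0
```

```bash
python3 - <<'E'
from h import *
s=manip.read_state();x=b2w(122)
print(s['eef_pos'],s['finger_gap'],s['finger_force'],x)
plan([*x,290],[np.pi,0,PSI])
E
```

```text
[423.61067261 294.1481287  206.59947836] 35.711353856048575 25.00017374753952 [507.67984316 167.81458648]
at [423.6 294.1 206.6] [-3.141e+00 -1.000e-03  2.590e-01] turn [ 0.    -0.002 -1.472] shift pre [ 1.226  3.59  -2.086] shift post [-2.793  2.567 -2.085]
```

Request:
step_arm --increments '[[[0,0,0,0,0,-0.3,1],[0,0,0,0,0,-0.6,1],[0,0,0,0,0,-0.6,1],[0,0,0,0,0,-0.5,1],[0,0,-0.08,0,0,-0.1,1]]]'

```text
clock: 10.65
eef_pos: [423.7, 294.2, 293.4]
eef_rot: [-3.14, -0.004, 0.322]
wrist_force: [0.8, -0.1, -5.1]
finger_gap: 35.8
finger_force: 25.0
```

Request:
step_arm --increments '[[[0,0,-0.174,0,0,0,1],[0,0,-0.174,0,0,0,1],[0,0,-0.174,0,0,0,1],[0,0,-0.174,0,0,0,1],[0,0,-0.174,0,0,0,1]]]'

```text
clock: 11.15
eef_pos: [423.4, 294.0, 291.0]
eef_rot: [3.142, -0.001, 1.01]
wrist_force: [0.5, -0.8, -3.0]
finger_gap: 35.9
finger_force: 25.0
```

Request:
step_arm --increments '[[[0,0,-0.174,0,0,0,1],[0,0,-0.174,0,0,0,1],[0,0,-0.174,0,0,0,1],[0,0,0,0,0,0,1],[0,0,0,0,0,0,1]]]'

```text
clock: 11.65
eef_pos: [423.5, 294.0, 290.8]
eef_rot: [3.141, -0.001, 1.411]
wrist_force: [0.6, 1.1, -4.6]
finger_gap: 36.1
finger_force: 25.0
```

Request:
step_arm --increments '[[[0,0,0,-0.55,0.51,0,1],[0,0,0,-0.56,0.51,0,1],[0,0,0,-0.56,0.51,0,1],[0,0,0,-0.56,0.51,0,1],[0,0,0,-0.56,0.51,0,1]]]'

```text
clock: 12.15
eef_pos: [507.5, 166.9, 290.7]
eef_rot: [3.141, -0.001, 1.411]
wrist_force: [-0.1, -0.5, -4.8]
finger_gap: 35.8
finger_force: 25.0
```

```bash
python3 - <<'E'
from h import *
plan([*b2w(122),223],[np.pi,0,PSI])
c=shot('wrist','w3.png');P=pts(c);np.savez('w3.npz',**c,P=P)
E
```

```text
at [507.5 166.9 290.7] [ 3.141e+00 -1.000e-03  1.411e+00] turn [ 0.001 -0.001 -0.005] shift pre [0.023 0.    1.693] shift post [2.500e-02 1.000e-03 1.693e+00]
```

View pics/w3.png

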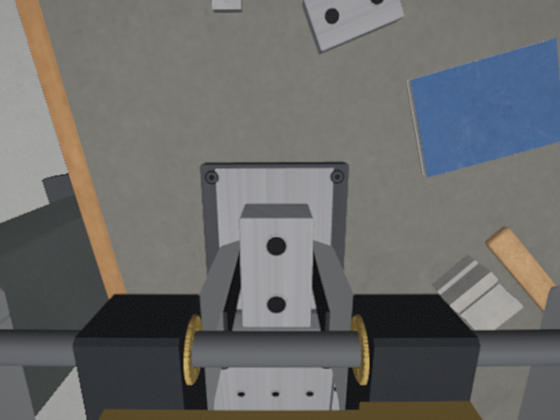

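The block is held straight over the landing: the block is at (277,265) and the landing corners at (210,175) and (337,175). Lowering now.

Request:
step_arm --increments '[[[0,0,-0.005,0.03,0,0.4,1],[0,0,0,0,0,0.5,1],[0,0,0,0,0,0.4,1],[0,0,0,0,0,0.2,1],[0,0,0,0,0,0.1,1]]]'

```text
clock: 12.7
eef_pos: [507.2, 169.2, 226.1]
eef_rot: [-3.141, -0.001, 1.417]
wrist_force: [0.1, 0.6, -3.1]
finger_gap: 35.9
finger_force: 25.0
```

Request:
step_arm --increments '[[[0,0,0,0,0,0.03,1],[0,0,0,0,0,0.02,1],[0,0,0,0,0,0,1]]]'

```text
clock: 13.0
eef_pos: [507.3, 169.3, 225.0]
eef_rot: [3.14, -0.001, 1.418]
wrist_force: [-0.2, -0.1, -4.7]
finger_gap: 35.8
finger_force: 25.0
```

Request:
step_arm --increments '[[[0,0,0,0,0,0.02,1],[0,0,0,0,0,0.02,1],[0,0,0,0,0,0.02,1],[0,0,0,0,0,0.02,1],[0,0,0,0,0,0,1]]]'

```text
clock: 13.5
eef_pos: [507.3, 169.3, 222.6]
eef_rot: [3.141, -0.001, 1.419]
wrist_force: [-7.1, -2.6, 13.7]
finger_gap: 36.2
finger_force: 25.0
```

Request:
step_arm --increments '[[[0,0,0,0,0,-0.02,0],[0,0,0,0,0,0,-0.2],[0,0,0,0,0,0,-0.2],[0,0,0,0,0,0,-0.2],[0,0,0,0,0,-0.2,-0.2]]]'

```text
clock: 14.0
eef_pos: [507.0, 169.2, 229.5]
eef_rot: [-3.141, -0.0, 1.419]
wrist_force: [-1.4, -0.6, 0.2]
finger_gap: 56.6
finger_force: 0.0
```

Request:
step_arm --increments '[[[0,0,0.005,0,0,-0.4,-0.2],[0,0,0,0,0,-0.6,-0.2],[0,0,0,0.4,0,-0.1,0.7],[0,0,0,0.5,0,0,0.7],[0,0,0,0.4,0,0,0.7]]]'

```text
clock: 14.5
eef_pos: [515.3, 222.1, 274.1]
eef_rot: [3.141, -0.001, 1.415]
wrist_force: [0.1, -0.4, -1.1]
finger_gap: 35.7
finger_force: 0.0
```

Request:
step_arm --increments '[[[0,0,0,0,0,0,0.7],[0,0,0,0,0,0,0.7],[0,0,0,0,0,0.2,0.7]]]'

```text
clock: 14.8
eef_pos: [515.4, 220.3, 266.3]
eef_rot: [3.14, -0.001, 1.415]
wrist_force: [0.2, -0.3, 0.8]
finger_gap: 15.2
finger_force: 0.0
```

```bash
python3 - <<'E'
from h import *
plan([*b2w(172),222],[np.pi,0,PSI]);print(manip.read_state()['finger_gap'])
c=shot('wrist','w4.png');P=pts(c);H=P[...,2];np.savez('w4.npz',**c,P=P)
m=((H>40)&(H<52)).astype(np.uint8);n,l,s,_=cv2.connectedComponentsWithStats(m)
for i in range(1,n):
    if s[i,4]>400:
        q=P[l==i];r=cv2.minAreaRect(q[:,:2].astype(np.float32));e=np.array(r[0])-BC;c_,s_=np.cos(PSI),np.sin(PSI)
        print(s[i],np.median(q[:,2]).round(1),np.round(r[0],1),np.round(r[1],1),round(r[2],2),'base',c_*e[0]+s_*e[1],-s_*e[0]+c_*e[1])
E
```

```text
at [515.4 220.3 266.3] [ 3.140e+00 -1.000e-03  1.415e+00] turn [ 0.002 -0.002  0.   ] shift pre [-0.077  0.013  1.109] shift post [-0.075  0.014  1.109]
15.219226405580688
[ 258  271   36   59 1814] 46.2 [509.1 178.6] [40.4 23.5] 82.23 base 132.90901987674835 0.2742773747042868
```

View pics/w4.png

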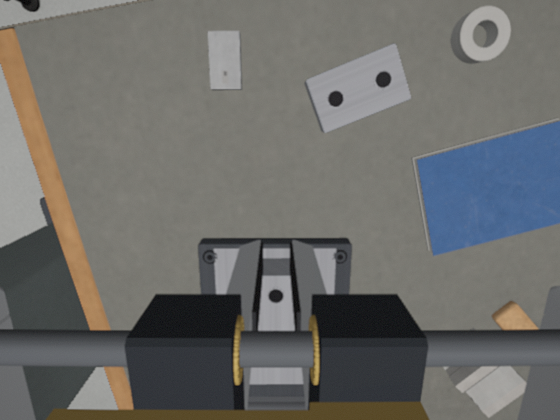

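The landing and block are visible, with the block hole at (275,296), and the fingers are beyond its outer end. I'll lower behind it and push.

Request:
step_arm --increments '[[[0,0,0,0,0.01,0.4,0.7],[0,0,0,0,0,0.4,0.7],[0,0,0,0,0,0.25,0.7],[0,0,0,0,0,0,0.7],[0,0,0,-0.1,0,0,0.7]]]'

```text
clock: 15.35
eef_pos: [515.2, 216.6, 224.4]
eef_rot: [3.141, -0.001, 1.415]
wrist_force: [0.2, 0.3, -0.1]
finger_gap: 14.1
finger_force: 0.0
```

Request:
step_arm --increments '[[[0,0,0,-0.15,0,0,0.7],[0,0,0,-0.15,0,0,0.7],[0,0,0,-0.15,0,0,0.7],[0,0,0,-0.15,0,0,0.7],[0,0,0,-0.15,0,0,0.7]]]'

```text
clock: 15.85
eef_pos: [510.4, 186.6, 224.6]
eef_rot: [3.14, -0.002, 1.415]
wrist_force: [1.0, 3.7, 3.1]
finger_gap: 13.9
finger_force: 2.1
```

Request:
step_arm --increments '[[[0,0,0,-0.15,0,0,0.7],[0,0,0,-0.15,0,0,0.7],[0,0,0,-0.15,0,0,0.7],[0,0,0,0,0,0,0.7]]]'

```text
clock: 16.25
eef_pos: [507.4, 168.3, 223.9]
eef_rot: [-3.141, -0.0, 1.414]
wrist_force: [-0.2, 0.7, 0.6]
finger_gap: 13.8
finger_force: 0.0
```

```bash
python3 - <<'E'
from h import *
plan([*b2w(97.5),222],[np.pi,0,PSI])
E
```

```text
at [507.4 168.3 223.9] [-3.141 -0.     1.414] turn [-0. -0. -0.] shift pre [-0.624  0.009  0.047] shift post [-0.624  0.009  0.047]
```

Request:
step_arm --increments '[[[0,0,0,-0.12,0.005,0,0.7],[0,0,0,-0.12,0.005,0,0.7],[0,0,0,-0.12,0,0,0.7],[0,0,0,-0.1,0,0,0.7],[0,0,0,-0.05,0,0,0.7]]]'

```text
clock: 16.75
eef_pos: [504.7, 148.5, 223.9]
eef_rot: [3.141, -0.001, 1.414]
wrist_force: [-0.1, 0.6, -1.0]
finger_gap: 13.9
finger_force: 0.8
```

Request:
step_arm --increments '[[[0,0,0,-0.03,0,0,0.7],[0,0,0,-0.03,0,0,0.7],[0,0,0,-0.03,0,0,0.7]]]'

```text
clock: 17.05
eef_pos: [504.2, 145.4, 224.0]
eef_rot: [3.141, -0.001, 1.415]
wrist_force: [0.4, 2.5, -1.1]
finger_gap: 14.0
finger_force: 0.8
```

Request:
step_arm --increments '[[[0,0,0,-0.02,0,0,0.7],[0,0,0,-0.02,0,0,0.7],[0,0,0,0,0,0,0.7]]]'

```text
clock: 17.35
eef_pos: [504.0, 144.5, 224.4]
eef_rot: [3.14, -0.003, 1.415]
wrist_force: [0.0, 9.9, -0.4]
finger_gap: 14.1
finger_force: 4.6
```

Request:
step_arm --increments '[[[0,0,0,-0.02,0,0,0.7],[0,0,0,-0.02,0,0,0.7],[0,0,0,0,0,0,0.7]]]'

```text
clock: 17.65
eef_pos: [503.9, 143.7, 224.8]
eef_rot: [3.14, -0.005, 1.415]
wrist_force: [0.5, 19.7, 2.4]
finger_gap: 14.2
finger_force: 10.0
```

```bash
python3 - <<'E'
from h import *
plan([*b2w(97.5),222],[np.pi,0,PSI])
s=manip.read_state();print(s['wrist_force'],s['moment'])
E
```

```text
at [503.9 143.7 224.8] [ 3.14  -0.005  1.415] turn [ 0.003 -0.006  0.   ] shift pre [-0.004 -0.     0.07 ] shift post [-0.003  0.     0.07 ]
[ 0.49827823 19.68626079  2.36377092] [ 3.79195125 -0.03552246 -0.08800294]
```

Request:
step_arm --increments '[[[0,0,0,0.1,0,0,0.7],[0,0,0,0.4,0,0,0.7],[0,0,0,0.3,0,-0.3,0.7],[0,0,0,0,0,-0.7,1],[0,0,0,0,0,-0.7,1]]]' --newtons 10

```text
clock: 18.15
eef_pos: [508.7, 174.8, 292.6]
eef_rot: [-3.141, -0.0, 1.415]
wrist_force: [0.8, 0.7, 0.1]
finger_gap: 1.5
finger_force: 0.0
```

Request:
step_arm --increments '[[[0,0,0,0,0,-0.7,1],[0,0,0,0,0,0,1]]]'

```text
clock: 18.35
eef_pos: [509.2, 174.6, 323.7]
eef_rot: [3.136, -0.003, 1.415]
wrist_force: [0.2, -0.3, 0.3]
finger_gap: 0.8
finger_force: 0.0
```

```bash
python3 - <<'E'
from h import *
plan([*b2w(62),308],[np.pi,0,PSI])
c=shot('top','t5.png');f=cv2.resize(c['frame'][185:285,130:335],None,fx=3.9,fy=3.9,interpolation=cv2.INTER_CUBIC);cv2.imwrite('pics/t5c.png',f[:,:,::-1])
E
```

```text
at [509.2 174.6 323.7] [ 3.136e+00 -3.000e-03  1.415e+00] turn [ 0.008 -0.004  0.001] shift pre [-1.675 -0.014  0.388] shift post [-1.673 -0.011  0.393]
```

View pics/t5c.png

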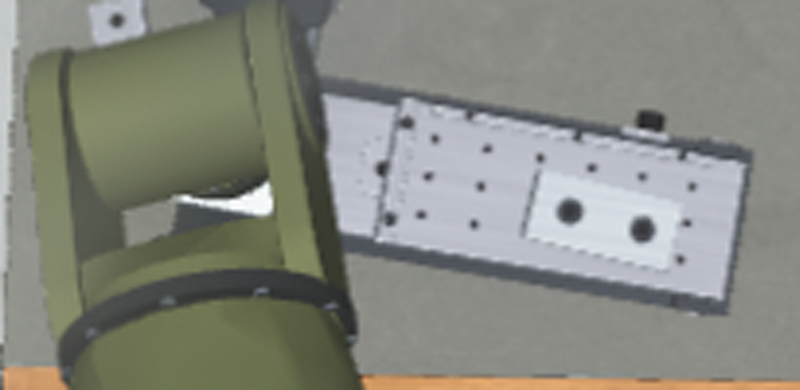

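The top crop shows the block's protruding part at (380,168) just outside the stop at (395,170). The wedge is still on the plate at (605,220). Now I press the plate down.

Request:
step_arm --increments '[[[0,0,0,-0.4,0,0,1],[0,0,0,-0.5,0,0,1],[0,0,0,-0.5,-0.01,0,1],[0,0,0,-0.27,0,0,1],[0,0,0,0,0,0.2,1]]]'

```text
clock: 18.9
eef_pos: [497.9, 106.7, 311.9]
eef_rot: [3.141, -0.001, 1.413]
wrist_force: [0.9, 0.2, -0.2]
finger_gap: 0.2
finger_force: 0.0
```

Request:
step_arm --increments '[[[0,0,0,0,0,0.1,1],[0,0,0,0,0,0.05,1],[0,0,0,0,0,0.05,1],[0,0,0,0,0,0.05,1],[0,0,0,0,0,0,1]]]'

```text
clock: 19.4
eef_pos: [497.9, 108.1, 301.9]
eef_rot: [3.141, -0.001, 1.415]
wrist_force: [-0.4, -0.1, 0.4]
finger_gap: 0.7
finger_force: 0.2
```

Request:
step_arm --increments '[[[0,0,0,0,0,0.03,1],[0,0,0,0,0,0.03,1],[0,0,0,0,0,0.03,1],[0,0,0,0,0,0.03,1],[0,0,0,0,0,0,1]]]'

```text
clock: 19.9
eef_pos: [497.9, 107.8, 297.1]
eef_rot: [3.141, -0.001, 1.415]
wrist_force: [0.7, 0.7, 1.1]
finger_gap: 0.5
finger_force: 0.6
```

Request:
step_arm --increments '[[[0,0,0,0,0,0.03,1],[0,0,0,0,0,0.03,1],[0,0,0,0,0,0,1]]]'

```text
clock: 20.2
eef_pos: [497.9, 107.9, 294.8]
eef_rot: [3.141, -0.001, 1.415]
wrist_force: [1.0, 1.6, 2.8]
finger_gap: 0.5
finger_force: 1.2
```

Request:
step_arm --increments '[[[0,0,0,0,0,0.02,1],[0,0,0,0,0,0.02,1],[0,0,0,0,0,0,1]]]'

```text
clock: 20.5
eef_pos: [498.0, 107.9, 294.3]
eef_rot: [3.14, -0.001, 1.415]
wrist_force: [-4.7, 1.6, 14.3]
finger_gap: 0.5
finger_force: 7.4
```

Request:
step_arm --increments '[[[0,0,0,0,0,0.02,1],[0,0,0,0,0,0.02,1],[0,0,0,0,0,0,1]]]'

```text
clock: 20.8
eef_pos: [498.0, 108.0, 293.9]
eef_rot: [3.14, -0.002, 1.415]
wrist_force: [-10.8, 1.1, 30.4]
finger_gap: 0.5
finger_force: 15.1
```

Request:
step_arm --increments '[[[0,0,0,0,0,-0.2,1],[0,0,0,0,0,-0.6,1],[0,0,0,-0.3,0,-0.7,1],[0,0,0,-0.6,0,-0.7,1],[0,0,0,-0.6,0,0,1]]]'

```text
clock: 21.3
eef_pos: [488.5, 47.9, 382.8]
eef_rot: [3.136, -0.001, 1.416]
wrist_force: [0.6, 0.1, -0.1]
finger_gap: 0.7
finger_force: 0.0
```

Request:
step_arm --increments '[[[0,0.096,0,-0.6,0,0,1],[0,0.096,0,-0.4,0,0,1],[0,0,0,0,0,0,1],[0,0,0,0,0,0,0.7]]]'

```text
clock: 21.7
eef_pos: [482.3, 9.0, 378.2]
eef_rot: [-3.142, -0.15, 1.414]
wrist_force: [0.9, 0.2, 0.6]
finger_gap: 5.6
finger_force: 0.0
```

```bash
cat >> h.py <<'E'
def w2h(P,th=.15057):
    """world -> hinge frame (turned with the plate)"""
    c,s=np.cos(PSI),np.sin(PSI);e=P[...,:2]-BC
    x=c*e[...,0]+s*e[...,1]+137;y=-s*e[...,0]+c*e[...,1];z=P[...,2]-26
    return np.stack([np.cos(th)*x+np.sin(th)*z,y,-np.sin(th)*x+np.cos(th)*z],-1)
def h2w(x,y,z,th=.15057):
    xb=np.cos(th)*x-np.sin(th)*z-137;zb=np.sin(th)*x+np.cos(th)*z+26
    return np.array([*b2w(xb,y),zb])
TOOL=(R.from_euler('z',PSI)*R.from_euler('y',-.15057)*R.from_euler('x',np.pi)).as_euler('xyz')
E
python3 - <<'E'
from h import *
s=manip.read_state();print(s['eef_pos'],s['eef_rot'],TOOL)
c=shot('wrist','w6.png');P=pts(c);Q=w2h(P);np.savez('w6.npz',**c,P=P)
H=Q[...,2];f=c['frame']
pl=Q[(np.abs(H-18)<5)&(Q[...,0]>20)&(Q[...,0]<195)&(abs(Q[...,1])<36)]
print('plate plane fit',np.polyfit(pl[:,0],pl[:,2],1).round(4),len(pl))
m=((H>34)&(H<62)&(Q[...,0]<170)&(abs(Q[...,1])<50)).astype(np.uint8);n,l,st,_=cv2.connectedComponentsWithStats(m)
i=1+np.argmax(st[1:,4]);q=Q[l==i];r=cv2.minAreaRect(q[:,:2].astype(np.float32));print(st[i],'wedge',np.round(r[0],1),np.round(r[1],1),round(r[2],2),np.round(cv2.boxPoints(r),1).tolist())
m=(H>33)&(H<42)&(Q[...,0]>190);q=Q[m];print('stop',q[:,0].min() if len(q) else None, np.median(q,0) if len(q) else None)
m=(abs(P[...,2]-46)<4)&(Q[...,0]>214)&(Q[...,0]<245)&(abs(Q[...,1])<40)
q=P[m];print('block',m.sum(),cv2.minAreaRect(q[:,:2].astype(np.float32)) if m.sum()>20 else '')
E
```

```text
[482.32019242   9.02524554 378.21591006] [-3.14153936 -0.14965122  1.41386055] [ 3.14159265 -0.15057     1.41458936]
plate plane fit [-2.00000e-03  1.84555e+01] 7410
[ 242  238   42   92 1201] wedge [84.4 11.6] [35.2 79.4] 89.4 [[44.5, -5.599999904632568], [123.9000015258789, -6.400000095367432], [124.19999694824219, 28.799999237060547], [44.900001525878906, 29.600000381469727]]
stop 203.6774742316651 [208.54776529   0.47945528  37.9843428 ]
block 532 ((501.4879150390625, 128.91006469726562), (12.153520584106445, 34.41757583618164), 80.7785873413086)
```

View pics/w6.png

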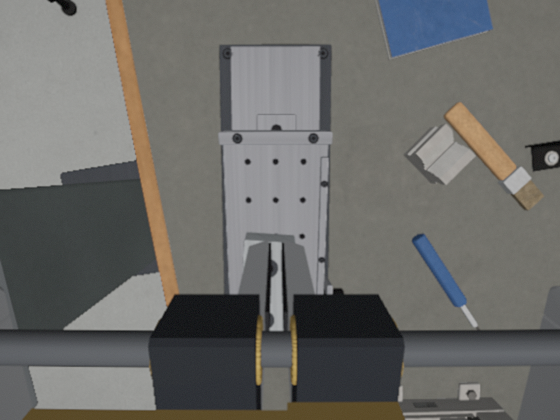

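The wrist view shows the block end at (277,122) square beyond the stop, and the wedge nose at (270,237). The plate slope fit confirms sin⁻¹(0.15). I'll move behind the wedge next.

```bash
python3 - <<'E'
from h import *
plan(h2w(15,9,291),TOOL); print(h2w(15,9,222),w2h(np.array(manip.read_state()['eef_pos'])))
E
```

```text
at [482.4   9.4 378.2] [ 3.142 -0.15   1.415] turn [-0.     0.001  0.   ] shift pre [-3.382 -0.217  1.064] shift post [-3.383 -0.216  1.061]
[ 455.62271098 -104.87701134  247.73825936] [150.33100551   0.34383207 333.44758281]
```

Request:
step_arm --increments '[[[0,0,0,-0.4,-0.036,0.1,0.7],[0,0,0,-0.6,-0.036,0.1,0.7],[0,0,0,-0.6,-0.036,0.2,0.7],[0,0,0,-0.6,-0.036,0.2,0.7],[0,0,0,-0.6,-0.036,0.2,0.7]]]'

```text
clock: 22.25
eef_pos: [458.8, -94.4, 329.3]
eef_rot: [3.142, -0.15, 1.416]
wrist_force: [0.0, 0.2, -0.6]
finger_gap: 14.0
finger_force: 0.0
```

Request:
step_arm --increments '[[[0,0,0,-0.58,-0.036,0.26,0.7],[0,0,0,0,0,0,0.7],[0,0,0,0,0,0,0.7]]]'

```text
clock: 22.55
eef_pos: [454.4, -114.7, 316.1]
eef_rot: [-3.141, -0.151, 1.415]
wrist_force: [-0.6, 0.3, 0.4]
finger_gap: 14.0
finger_force: 0.0
```

```bash
python3 - <<'E'
from h import *
s=manip.read_state();print(w2h(np.array(s['eef_pos'])),s['eef_rot'],s['finger_gap'])
c=shot('wrist','w7.png');Q=w2h(pts(c));H=Q[...,2]
m=((H>34)&(H<62)&(Q[...,0]<170)&(abs(Q[...,1])<50)).astype(np.uint8);n,l,st,_=cv2.connectedComponentsWithStats(m)
for i in range(1,n):
    if st[i,4]>300:
        q=Q[l==i];r=cv2.minAreaRect(q[:,:2].astype(np.float32));print(st[i],np.round(r[0],1),np.round(r[1],1),round(r[2],2),np.round(cv2.boxPoints(r),1).tolist())
E
```

```text
[ 15.51512905   8.70431121 291.08588482] [-3.14148136 -0.15110149  1.41494862] 13.99088053551644
[ 238   63   77  148 9699] [77.8  8.5] [44.  90.7] 85.9 [[31.0, -10.199999809265137], [121.4000015258789, -16.700000762939453], [124.5999984741211, 27.200000762939453], [34.20000076293945, 33.70000076293945]]
```

View pics/w7.png

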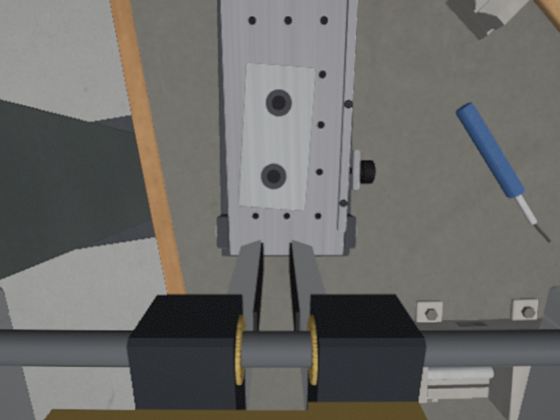

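The whole wedge is visible at (278,137), with hinge-frame centre (77.8, 8.5) and turned −4.1°. Its back edge is at x = 31–34 and the fingers clear it at x ≤ 23.5. I'll lower behind it and push.

Request:
step_arm --increments '[[[0,0,0,0,-0.04,0.4,0.7],[0,0,0,0,0,0.5,0.7],[0,0,0,0,0,0.4,0.7],[0,0,0,0,0,0.3,0.7],[0,0,0,0,0,0.08,0.7]]]'

```text
clock: 23.1
eef_pos: [454.3, -104.2, 249.0]
eef_rot: [-3.141, -0.152, 1.416]
wrist_force: [-0.2, -0.6, 1.0]
finger_gap: 14.3
finger_force: 0.0
```

Request:
step_arm --increments '[[[0,0,0,0,0,0,0.7],[0,0,0,0,0,0,0.7]]]'

```text
clock: 23.3
eef_pos: [454.4, -105.0, 250.3]
eef_rot: [3.14, -0.152, 1.415]
wrist_force: [-0.4, 0.1, -0.2]
finger_gap: 14.0
finger_force: 0.0
```

```bash
python3 - <<'E'
from h import *
s=manip.read_state();print(w2h(np.array(s['eef_pos'])),s['eef_rot'],s['wrist_force'])
E
```

```text
[ 15.11217019  10.22078578 224.56982362] [ 3.13993647 -0.1515009   1.41531735] [-0.40188748  0.06198222 -0.18137899]
```

Request:
step_arm --increments '[[[0,0,0,0.1,0,0.06,0.7],[0,0,0,0.12,0,0,0.7],[0,0,0,0.12,0,0,0.7],[0,0,0,0.12,0,0,0.7],[0,0,0,0.12,0,0,0.7]]]'

```text
clock: 23.8
eef_pos: [457.8, -81.7, 250.9]
eef_rot: [3.141, -0.151, 1.415]
wrist_force: [-0.5, -3.0, 0.9]
finger_gap: 14.4
finger_force: 1.5
```

Request:
step_arm --increments '[[[0,0,0,0.12,0,0,0.7],[0,0,0,0.12,0,0,0.7],[0,0,0,0.12,0,0,0.7],[0,0,0,0.12,0,0,0.7],[0,0,0,0.12,0,0,0.7]]]'

```text
clock: 24.3
eef_pos: [461.5, -58.3, 254.5]
eef_rot: [3.141, -0.152, 1.415]
wrist_force: [-0.8, -4.6, 1.3]
finger_gap: 14.0
finger_force: 2.1
```

```bash
python3 - <<'E'
from h import *
s=manip.read_state();print(w2h(np.array(s['eef_pos'])),s['eef_rot'],s['wrist_force'])
c=shot('wrist','w8.png');Q=w2h(pts(c));H=Q[...,2]
m=((H>34)&(H<62)&(Q[...,0]<196)&(abs(Q[...,1])<38)).astype(np.uint8);n,l,st,_=cv2.connectedComponentsWithStats(m)
for i in range(1,n):
    if st[i,4]>300:
        q=Q[l==i];r=cv2.minAreaRect(q[:,:2].astype(np.float32));print(st[i],np.round(r[0],1),np.round(r[1],1),round(r[2],2),np.round(cv2.boxPoints(r),1).tolist())
E
```

```text
[ 62.44568282  10.45098618 221.6425059 ] [ 3.14074378 -0.15161983  1.4149099 ] [-0.75519119 -4.63124308  1.31919302]
[  223    61    99   237 19986] [108.5  11.8] [ 44.2 108.2] 89.9 [[54.400001525878906, -10.199999809265137], [162.5, -10.300000190734863], [162.60000610351562, 33.79999923706055], [54.400001525878906, 34.0]]
```

Request:
step_arm --increments '[[[0,0,0,0.12,0,0,0.7],[0,0,0,0.12,0,0,0.7],[0,0,0,0.12,0,0,0.7],[0,0,0,0.12,0,0,0.7],[0,0,0,0.12,0,0,0.7]]]'

```text
clock: 24.85
eef_pos: [465.1, -34.7, 258.0]
eef_rot: [3.141, -0.152, 1.415]
wrist_force: [-0.2, -4.2, 2.0]
finger_gap: 14.3
finger_force: 2.0
```

Request:
step_arm --increments '[[[0,0,0,0.12,0,0,0.7],[0,0,0,0.1,0,0,0.7],[0,0,0,0.06,0,0,0.7],[0,0,0,0.03,0,0,0.7],[0,0,0,0,0,0,0.7]]]'

```text
clock: 25.35
eef_pos: [467.0, -22.8, 259.8]
eef_rot: [3.141, -0.152, 1.415]
wrist_force: [0.2, -0.5, -0.1]
finger_gap: 14.0
finger_force: 0.0
```

```bash
python3 - <<'E'
from h import *
s=manip.read_state();print(w2h(np.array(s['eef_pos'])),s['eef_rot'],s['wrist_force'])
E
```

```text
[ 98.69757408  10.57097341 221.45693003] [ 3.14131745 -0.15210659  1.41494495] [ 0.19026624 -0.50701936 -0.09204078]
```

Request:
step_arm --increments '[[[0,0,0,0.03,0,0,0.7],[0,0,0,0.03,0,0,0.7],[0,0,0,0.03,0,0,0.7],[0,0,0,0.02,0,0,0.7],[0,0,0,0.02,0,0,0.7]]]'

```text
clock: 25.85
eef_pos: [467.8, -17.9, 260.5]
eef_rot: [3.141, -0.152, 1.415]
wrist_force: [-0.3, -2.1, -1.3]
finger_gap: 14.0
finger_force: 1.4
```

Request:
step_arm --increments '[[[0,0,0,0.02,0,0,0.7],[0,0,0,0.02,0,0,0.7],[0,0,0,0,0,0,0.7]]]'

```text
clock: 26.15
eef_pos: [467.9, -17.3, 260.7]
eef_rot: [3.141, -0.149, 1.415]
wrist_force: [-2.5, -16.2, -1.3]
finger_gap: 14.1
finger_force: 8.2
```

Request:
step_arm --increments '[[[0,0,0,-0.05,0,0,0.7],[0,0,0,-0.1,0,0,0.7],[0,0,0,-0.4,0,0,0.7],[0,0,0,-0.2,0,-0.4,0.7],[0,0,0,0,0,-0.7,0.7]]]'

```text
clock: 26.65
eef_pos: [461.9, -52.9, 298.9]
eef_rot: [-3.139, -0.152, 1.414]
wrist_force: [1.1, 0.8, -0.1]
finger_gap: 13.7
finger_force: 0.0
```

Request:
step_arm --increments '[[[0,0,0,0,0,-0.7,0.7],[0,0,0,0,0,-0.7,0.7],[0,0,0,0,0,0,0.7],[0,0,0,0,0,0,0.7]]]'

```text
clock: 27.05
eef_pos: [460.9, -60.6, 355.1]
eef_rot: [3.14, -0.152, 1.415]
wrist_force: [0.7, 1.4, -0.5]
finger_gap: 14.4
finger_force: 0.0
```

```bash
python3 - <<'E'
from h import *
s=manip.read_state();print(w2h(np.array(s['eef_pos'])),s['wrist_force'])
c=shot('wrist','w9.png');P=pts(c);Q=w2h(P);H=Q[...,2]
pl=Q[(np.abs(H-18)<5)&(Q[...,0]>20)&(Q[...,0]<195)&(abs(Q[...,1])<36)]
print('plate',np.polyfit(pl[:,0],pl[:,2],1).round(4))
m=((H>30)&(H<62)&(Q[...,0]<203)&(Q[...,0]>100)&(abs(Q[...,1])<38)).astype(np.uint8);n,l,st,_=cv2.connectedComponentsWithStats(m)
i=1+np.argmax(st[1:,4]);q=Q[l==i]
for r in [cv2.minAreaRect(q[:,:2].astype(np.float32))]:print(st[i],np.round(r[0],1),np.round(r[1],1),round(r[2],2),np.round(cv2.boxPoints(r),1).tolist())
m=(abs(P[...,2]-46)<4)&(Q[...,0]>214)&(Q[...,0]<245)&(abs(Q[...,1])<40)
q=P[m];r=cv2.minAreaRect(q[:,:2].astype(np.float32));print('block',r)
B=cv2.boxPoints(r)-BC;print((B@[[np.cos(PSI),-np.sin(PSI)],[np.sin(PSI),np.cos(PSI)]]).round(1).tolist())
E
```

```text
[ 75.17500031  10.68942809 321.45997675] [ 0.69528284  1.37976194 -0.50025967]
plate [-2.00000e-03  1.83399e+01]
[ 243   40   63  130 7881] [158.5  11.6] [43.9 89.5] 89.45 [[113.5, -9.899999618530273], [203.0, -10.699999809265137], [203.39999389648438, 33.20000076293945], [113.9000015258789, 34.0]]
block ((502.6435241699219, 134.42251586914062), (1.2147173881530762, 33.419612884521484), 81.09530639648438)
[[87.6, 16.5], [87.6, -16.9], [88.9, -16.9], [88.8, 16.5]]
```

View pics/w9.png

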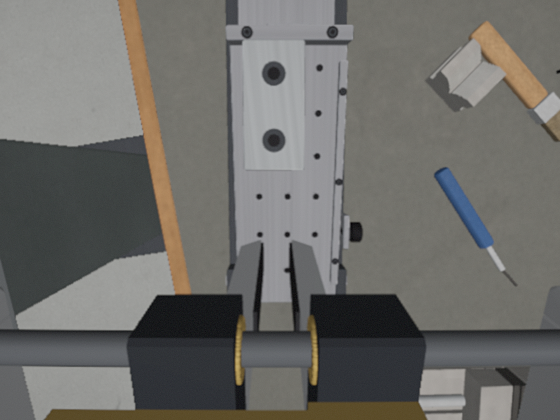

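The wedge at (273,105) is square against the stop at (290,33). The block end reads 88.9 mm along the base, against 89.5 expected when fully home, and the robot is clear. Handing in.

```bash
python3 -c "
from cell import workorder
print(workorder.sign_off())"
```

```text
the job is handed in; nothing more can be done
None
```

The job is handed in at about 27 s: the taller block is home and square against the shoulder, the plate's roller rests on it, and the wedge's thin end is square against the end stop; the robot touched neither the shorter block nor the other bench items.

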